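Lay the brush away and present the square tin on the paint caddy

TASK

Set out the next painter's kit: lay the loose paint brush flat in the empty compartment of the metal tray, with the end of its handle in the narrow slot and its bristles at the wide end, and let go of it. Then turn the round paint caddy until its one square tin faces the front post of the caddy's base, and finish while the gripper is still holding the caddy still there. Leave the putty knife in the tray, the large tape roll and the round jar standing by the tray where they are.

Things in the scene. Friction and masses are not known exactly. Their poses are not given: they have to be found in the camera images.
- tray: Fixed aluminium tray, 230 (x) by 155 (y) mm, walls 22 high and 3 thick, floor 3 thick. Origin: centre of its underside; z up. Two compartments side by side, both 224 long in x: the empty one for the brush on the -y side (90 wide, y -74.5 to +15.5) and one on the +y side (56 wide) where a putty knife lies. In the brush compartment two 22 high blocks fill the corners of the -x end (x -112 to -47) and leave a slot 40 wide between them for the brush's handle.
- brush_bay (a point): Centre of the brush compartment's floor, 3 above the bench (at x 0, y -29.5 in the tray's frame). Axes as the tray's: +x to the wide end (bristles), -x to the slot (handle). The brush lies right with its centre over this point, its x axis along this one.
- brush_center (a point): Centre of the loose flat paint brush, half-way up (8 above what it lies on). Brush 204 long, 16 thick, about 90 g; +x runs from handle to bristles, z up. Wooden handle from x -102 to +19: its neck, x -41 to +19, is 28 wide (grasp here), its grip, x -102 to -41, is 22 wide. Steel ferrule x +18 to +50, 52 wide; bristles (stiff) x +50 to +102, 50 wide and 12 thick.
- brush_tip (a point): Bristle end of the brush, 102 mm along +x from its centre.
- caddy_base: Fixed round steel base of the rotating caddy, 110 radius; origin on the bench at the turning axis, z up. Its front is -x: a flat arm along -x ends in the small upright front post.
- front_post (a point): Top of the front post (20 by 20, 56 high) on the base, 163 mm from the turning axis along the base's -x. It does not turn.
- caddy (a joint): Angle of the caddy's turntable: 0 (or any full turn) when the square tin faces the front post, growing counter-clockwise seen from above. It turns freely both ways without stops against light friction (0.12 N m) and stays where it is left. Plywood disc, 135 radius, top 36 above the bench, centre column with a ball knob to 118; all containers are fixed to it and turn with it.
- tin_center (a point): Centre of the square tin (44 radially by 56 across, 42 high body, round cap 22 wide; top at 88 above the bench), 85 mm from the turning axis. The four round tins beside it (54 wide, tops at 86) are not it. Its x axis points to the turning axis.
- peg_center (a point): Gripping point, 20 mm below the top, of the upright wooden turning peg at the edge of the turntable: round, 16 mm across, 101 mm above the bench, its top at 121, 108 mm from the turning axis and exactly opposite the square tin. Firmly fixed to the turntable.
- knife_center (a point): Putty knife (187 long, 40 wide) in the tray's other compartment: leave it there.
- tape_roll_center (a point): Large roll of tape lying on the bench, 104 across and 36 high, centre. Leave it.
- stain_jar_center (a point): Round jar on the bench, 64 across and 85 high, centre. Leave it standing.
Things that resemble listed ones, but are neither listed nor needed, are in the scene too. There is more than one size of the part that bears brush_center; the job needs the larger.

How it is judged (in metres and radians):
On the way, in this order (a step that is already met when the one before it is completed fails the run):
1. the brush lies flat in its compartment, handle in the slot, released (x of brush_center in the frame of tray between -0.016 and 0.016 m and y of brush_center in the frame of tray between -0.0495 and -0.0095 m and z of brush_center in the frame of tray below 0.017 m and x of brush_tip in the frame of tray above 0.08 m and angle between the x axis of brush_center and the x axis of tray, either way round below 0.2 rad and angle between brush_center's own z axis and vertical below 0.1 rad and contact force between the fingers and brush below 0.1 N), for 0.2 s.
2. the square tin faces the front post and the gripper holds the caddy still (y of tin_center in the frame of caddy_base between -0.01 and 0.01 m and x of tin_center in the frame of caddy_base below 0 m and contact force between the fingers and caddy above 1 N and velocity of joint caddy between -0.06 and 0.06 rad/s), for 0.2 s.
At the end, for the whole second after the job is handed in: Brush flat (0.1 rad) in its compartment, bristles to the wide end, centre within 16 mm lengthways and 20 mm across, within 0.2 rad, released. Tin within 10 mm sideways of the line from axis to front post; turntable still (0.06 rad/s), fingers on it with over 1 N (all of step 1 and all of step 2); the arm keeps its last pose, push and grip.
It fails at once if the knife was moved more than 25 mm (distance of knife_center from where it was at the start of the episode above 0.025 m).
It fails at once if the blue tape roll was moved more than 25 mm (distance of tape_roll_center from where it was at the start of the episode above 0.025 m).
It fails at once if the stain jar was moved more than 25 mm (distance of stain_jar_center from where it was at the start of the episode above 0.025 m).
It also fails if it takes over 51 s, if anything falls off the work surface, if the arm or the gripper's body presses on something with over 40 N, if the wrist force passes 120 N, or if a joint passes its speed limit or range.

ROBOT

A 7-joint arm with a two-finger parallel gripper is mounted at the origin on the work surface. World frame = base frame: x ahead of the robot, y to its left, z up, the work surface at z = 0. Lengths are in mm, angles in rad, forces in N, time in s.
With the tool pointing down it reaches from about 400 to 875 mm from the base axis. Payload 19.3 kg.
Tool frame: the origin (TCP) lies at the very end of the fingers, on their centre line; the grasp point (between the pads) lies 19 mm behind it; z points along the fingers, y is the line along which they close (so a half turn about z gives the same grasp; the last joint's range is limited). The gripper opens to 85 mm and grips with 20 to 120 N. Pads are 22 mm wide; open, the fingers measure 114 mm over their backs; the gripper's body (76 mm by 85 mm) begins 54 mm behind the grasp point. The pads swing forward as they close: fully open they stand 13 mm farther back than shut.
Start: joints at [-1.26, 0.521, -0.036, 1.599, 0.021, 1.021, -0.113], TCP at [232.307, 580.214, 231.291] pointing down, gripper open.
Joint ranges: [-2.91, 2.91], [-0.3, 2.13], [-1.5, 1.42], [0.17, 2.43], [-1.26, 4.41], [0.16, 1.93], [-2.52, 2.52]. Speed limits (rad/s): [1.89, 1.89, 2.39, 2.39, 3.01, 3.01, 3.01].

INTERFACE

Orientations are given as a 3x3 rotation matrix whose columns are the frame's x, y, z axes.
In Python, from workcell import sense, capture, job_done, search_frame gives the robot as it stands.
- The arm moves only by the tool send_rows, never from a script. Its argument "steps" is a list of rows, each a list of 3 entries, a list of its own where there are three numbers: the shift along the tool's x, y, z in units of 25 mm (1.0 is 25 mm), then the turn about the tool's z in units of 5 degrees (1.0 is 5 degrees), then the opening, from 0 (shut) to 1 (fully open). In form: [[[tx, ty, tz], roll, fingers], ...]. A call has 1 to 8 rows; each row is the pose to reach, as a shift and turn from the pose commanded when the call began, along the tool's axes at that moment; what a row does not reach only later rows make up. A row lasts 1/10 s, in which the tool goes at most 50 mm and 8.59 degrees, less where a joint would pass 70% of its speed; a pose out of reach is approached as far as the arm can. A call with a gripper value outside its range is refused whole. The fingers move at their own pace and stop on an object; the grip force is fixed at half the most. Time passes only in rows, so rows that repeat a pose let the fingers close. It gives the time, the measured TCP pose, the force, the opening and the grip force at its end, in the units of the state.
- sense(): the state, without advancing time (a new reading comes with each control period).
- capture(name): name is "scene" or "top" or "wrist"; returns a dict with "frame" (384x512x3 uint8, blue, green, red), "depth" (384x512 float32, mm along the optical axis (not along the pixel's ray), 0 where there is no reading), "vfov" (degrees; the focal length in pixels is half the picture's height over the tangent of half this angle, whatever the lens; pixels are square), "cx", "cy" (the principal point, pixels), "k1" (the pictures are not rectified: a ray, as slopes to the right and down, at radius r is drawn at 1 + k1 r^2 times it, then the intrinsics apply), "pose" (4x4, takes a point from camera to world coordinates); the wrist camera has in their place "mount" (4x4, takes a point from camera to tool coordinates, whose origin is the TCP and whose axes are the flange's). Camera axes: x right, y down, z forward; pixel columns grow to the right and rows downward; lengths in mm; the calibration is good to about 2 mm. A picture is of the moment at which its call begins: read the wrist's pose just before it.
- job_done(): hands the job in; it is judged then, once.
Trained networks look in a picture, given as the dict that the camera call returned (one of the last four; its "shot" number tells which), for a name from the list of things; names that differ only in an ending like _2 or _b are one class to them, and where a whole thing is asked for, a point or a joint stands for the part that bears it (a point fixed in the world has none). Each returns a list of dicts, best first, with "p" (0 to 1); they miss things now and then, are a little off and sometimes report something else, mostly with a low value. They report only what shows in the picture. A call takes as long as a camera call. They do not tell look-alikes from the thing itself.
- search_frame(picture, name): "point" ([column, row] in pixels, amid what is visible of it).
The state is a dict: "clock": time; "joints": joint angles; "joint_vel": joint speeds; "joint_efforts": joint torques, N m; "position": TCP position; "tool_rot": TCP orientation; "contact_force": force on the tool from outside, world axes, zero at the start; "wrist_torque": the same for the moment, N m; "finger_gap": finger opening in mm; "grasp_force": force on a finger pad.
Only numpy, scipy, OpenCV 4.12 (cv2) and the standard library are available. Lean on these libraries where they do the work, as an engineer would, in place of code of your own. Each camera call takes 0.05 s, during which the arm holds its last target. There are 200 camera calls.

## Working session

There is one attempt and no reset: what is moved stays moved. The work goes in short steps, Python scripts to look and compute and a tool call to move; the robot and the scene stay as the last step left them, time stands still between calls to the robot, and variables do not carry over. Pictures are saved under pics/ and viewed, at most 10 in all, crops included, and the job is handed in when it is done.

Besides the shell and the picture viewer there is one more tool, called after "Emit:" by a JSON object that holds its "fn" and its "kwargs", one argument or row to a line. send_rows: Moves the arm, as the interface text tells. Its arguments: {"type":"object","properties":{"steps":{"type":"array","items":{"type":"array"}}},"required":["steps"]}

```bash
mkdir -p pics; ls; cat > h.py <<'E'
import numpy as np, cv2
from workcell import sense, capture, job_done, search_frame
def ray(c,px):
    f=c['frame'].shape[0]/2/np.tan(np.radians(c['vfov'])/2)
    d=np.array([(px[0]-c['cx'])/f,(px[1]-c['cy'])/f]); u=d.copy()
    for _ in range(20): u=d/(1+c['k1']*(u@u))
    return np.array([u[0],u[1],1.])
def T(c,s=None):
    if 'pose' in c: return np.array(c['pose'])
    M=np.eye(4); M[:3,:3]=s['tool_rot']; M[:3,3]=s['position']; return M@np.array(c['mount'])
def world(c,px,s=None,z=None):
    P=T(c,s); r=ray(c,px)
    if z is not None:
        d=P[:3,:3]@r; t=(z-P[2,3])/d[2]
    else:
        x,y=int(round(px[0])),int(round(px[1])); w=c['depth'][max(y-1,0):y+2,max(x-1,0):x+2]; w=w[w>0]
        if len(w)==0: return np.full(3,np.nan)
        t=np.median(w)
    return (P@np.append(r*t,1))[:3]
E
python3 - <<'E'
from h import *
np.set_printoptions(precision=1,suppress=True)
s=sense();print(s['clock'],s['position'],s['tool_rot'],s['finger_gap'])
for n in ('scene','top'):
    c=capture(n);cv2.imwrite(f'pics/{n}0.png',cv2.resize(c['frame'],(800,600)))
    print(n,c['vfov'],c['k1'],c['pose'])
    for k in ('tray','brush_center','brush_tip','front_post','caddy_base','tin_center','peg_center','knife_center','tape_roll_center','stain_jar_center'):
        for d in search_frame(c,k)[:4]: print(k,round(d['p'],2),np.array(d['point']),world(c,d['point']))
E
```

```text
pics
0.0 [232.2 579.9 230.8] [[-0.9  0.4 -0. ]
 [ 0.4  0.9 -0. ]
 [-0.  -0.  -1. ]] 85.4877143237003
scene 49.357088796208494 -0.04823617192891512 [[  -0.4    0.5   -0.8 1403.5]
 [   0.9    0.2   -0.4  315.5]
 [  -0.    -0.8   -0.5  700.1]
 [   0.     0.     0.     1. ]]
tray 0.92 [254.7 213.6] [ 523.2 -108.1    3.9]
brush_center 0.94 [183.3 193. ] [ 530.2 -345.1   16.1]
brush_center 0.48 [174.2 170.5] [ 415.6 -457.8    9.4]
brush_tip 0.58 [180.4 192.3] [ 528.9 -356.6   14.9]
brush_tip 0.53 [171.4 172.1] [ 428.3 -460.4    9.3]
front_post 0.88 [385.4 247.3] [625.1 268.2  86. ]
caddy_base 0.9 [388.4 245.4] [614.5 273.2  85.2]
tin_center 0.7 [385.6 245.5] [618.6 267.4  86.1]
peg_center 0.84 [389.2 246.2] [616.9 275.4  85.4]
knife_center 0.95 [271.1 220.2] [542.7 -48.6  11.4]
tape_roll_center 0.88 [241.9 278.3] [800.   -9.2  34.5]
stain_jar_center 0.52 [292.8 248.5] [712.3  77.2  84. ]
stain_jar_center 0.16 [386.7 247.1] [622.5 270.7  85.4]
top 44.126330403520306 -0.09733947012243713 [[  -0.    -1.     0.2  250.4]
 [  -1.     0.     0.   -54.1]
 [  -0.    -0.2   -1.  1513. ]
 [   0.     0.     0.     1. ]]
brush_center 0.78 [382.9 230.9] [ 421.3 -452.9   11.9]
brush_center 0.7 [348.3 201.6] [ 516.7 -344.8   16.3]
brush_tip 0.97 [348.5 199.7] [ 522.6 -345.3   18.4]
brush_tip 0.78 [380.5 232.4] [ 416.4 -444.6   12.9]
front_post 0.68 [159.6 196.1] [535.8 259.4  36.6]
caddy_base 0.76 [160.  195.8] [536.7 258.1  36.8]
tin_center 0.57 [160.3 194.9] [539.3 256.9  38.5]
peg_center 0.86 [159.6 196.1] [535.8 259.4  36.6]
knife_center 0.77 [257.3 198.2] [530.7 -52.   14.5]
tape_roll_center 0.77 [253.9 141.7] [714.4 -42.4  34.3]
stain_jar_center 0.57 [217.6 137.4] [712.8  71.5  88. ]
```

View pics/top0.png

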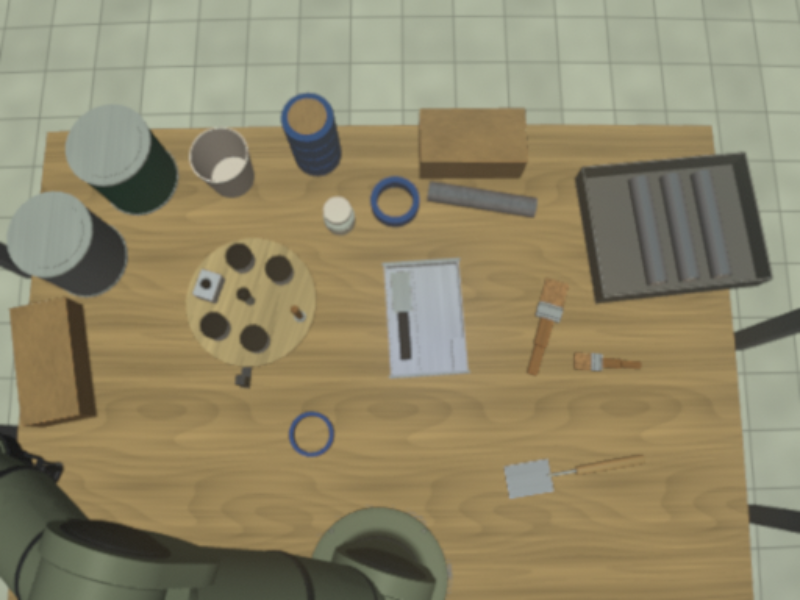

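View pics/scene0.png

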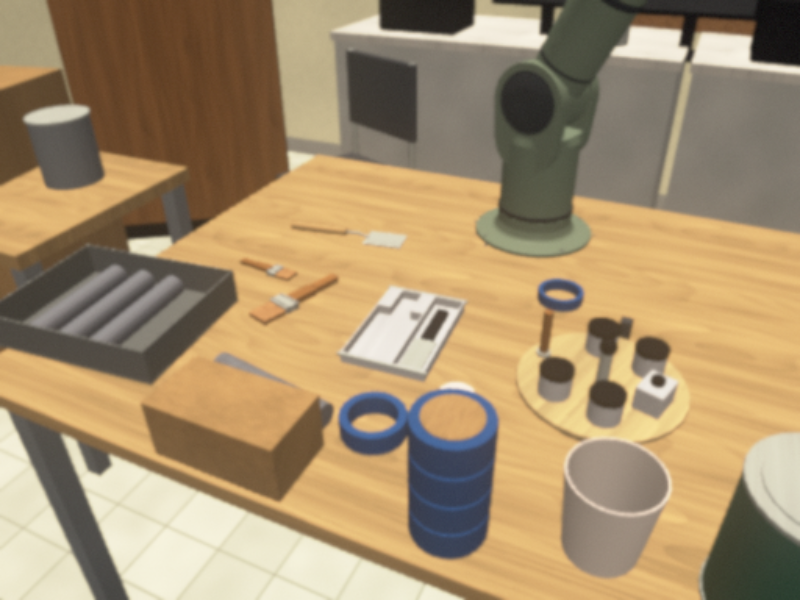

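Top view (800x600 scale):
- **Brush candidates:** the large brush at (548,325), bristles up at (555,290); the small brush at (607,362); a spatula at (575,470), which is no brush. I choose the large one.
- **Tray:** centred at (425,318), with the knife on its left.
- **Caddy:** axis (246,297), square tin (208,285), peg (297,312), post (244,377).

```bash
python3 - <<'E'
from h import *
np.set_printoptions(precision=1,suppress=True)
c=capture('top'); K=1.5625; f=c['frame']
def seg(mask,box,z,name):
    m=np.zeros_like(mask); x0,y0,x1,y1=[int(v/K) for v in box]; m[y0:y1,x0:x1]=mask[y0:y1,x0:x1]
    n,l,st,ce=cv2.connectedComponentsWithStats(m); i=1+np.argmax(st[1:,4]); ys,xs=np.where(l==i)
    P=np.array([world(c,p,z=z)[:2] for p in zip(xs,ys)]).astype(np.float32)
    r=cv2.minAreaRect(P); print(name,len(P),np.array(r[0]),np.array(r[1]),r[2],'\n',cv2.boxPoints(r)); return P
hsv=cv2.cvtColor(f,cv2.COLOR_BGR2HSV)
# height map
H=np.zeros(f.shape[:2]);
for y in range(150,255):
    for x in range(110,420): H[y,x]=world(c,(x,y))[2]
b=seg(((H>8)&(H<40)).astype(np.uint8),(505,265,572,390),12,'brush')
d=b-b.mean(0);u=np.linalg.svd(d,full_matrices=False)[2][0];u*=np.sign(u[0]);t=d@u
print('axis',u,np.degrees(np.arctan2(u[1],u[0])),b.mean(0),'center',b.mean(0)+u*(t.max()+t.min())/2,t.min(),t.max())
seg(((hsv[...,1]<70)&(hsv[...,2]>90)).astype(np.uint8),(370,245,485,390),15,'tray')
seg(((H>45)&(H<110)).astype(np.uint8),(232,365,262,390),50,'post')
seg(((H>27)&(H<50)).astype(np.uint8),(180,225,325,370),36,'disc')
seg(((H>55)&(H<130)).astype(np.uint8),(285,300,310,325),110,'peg')
seg(((H>55)&(H<130)).astype(np.uint8),(188,268,224,303),80,'tin')
seg(((H>55)&(H<130)).astype(np.uint8),(234,285,258,306),110,'knob')
a=cv2.resize(f[150:255,235:425],(760,420),interpolation=cv2.INTER_CUBIC)
cv2.imwrite('pics/crop1.png',a)
E
```

```text
brush 702 [ 493.2 -344.4] [ 53.2 205.5] 72.37694549560547 
 [[ 387.2 -338.6]
 [ 583.1 -400.8]
 [ 599.1 -350.2]
 [ 403.3 -288. ]]
axis [ 1.  -0.3] -17.849339 [ 510.3 -349.4] center [ 493.4 -343.9] -120.55859 85.03791
tray 3578 [516.2 -98.1] [244.7 163.7] 3.4616968631744385 
 [[ 389.1  -23.8]
 [ 399.  -187.3]
 [ 643.2 -172.5]
 [ 633.4   -9. ]]
post 46 [385.2 272.5] [19.2 18.6] 89.85652923583984 
 [[375.9 262.9]
 [394.5 262.9]
 [394.6 282.1]
 [376.  282.1]]
disc 3911 [547.6 257.4] [265.7 268.2] 13.917269706726074 
 [[386.4 355.6]
 [450.9  95.3]
 [708.8 159.2]
 [644.3 419.5]]
peg 47 [512.  152.6] [28.5 14.9] 44.991676330566406 
 [[496.7 147.8]
 [507.2 137.2]
 [527.4 157.4]
 [516.9 167.9]]
tin 275 [572.2 336.4] [49.2 57.9] 71.8145523071289 
 [[537.  322.1]
 [592.1 304. ]
 [607.4 350.7]
 [552.4 368.8]]
knob 86 [545.3 254.2] [35.7 25.7] 46.09577178955078 
 [[523.7 250.2]
 [542.2 232.4]
 [567.  258.1]
 [548.4 276. ]]
```

View pics/crop1.png

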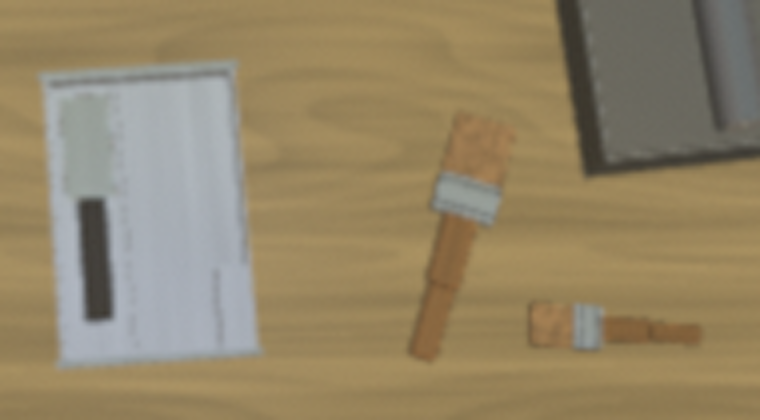

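Crop: the large brush is confirmed at crop (455,235), about 205 x 53 mm, with its bristles up (+x). The small one is at (615,325). The tray's slot is at its bottom end (-x), with a block edge at (218,310).

```bash
cat >> h.py <<'E'
def go(*targets):
    """targets: (x,y,z,yaw of tool y in deg or None) -> units from present pose"""
    s=sense(); R=np.array(s['tool_rot']); p=np.array(s['position']); y0=np.degrees(np.arctan2(R[1,1],R[0,1]))
    print('t',round(s['clock'],2),'p',p.round(1),'yaw',round(y0,2),'j',np.round(s['joints'],2),'gap',round(s['finger_gap'],1),'F',np.round(s['contact_force'],1),'grip',round(s['grasp_force'],1))
    for t in targets:
        d=R.T@(np.array(t[:3])-p)/25; r=0 if t[3] is None else -((t[3]-y0+180)%360-180)/5
        print(t,'->',d.round(2),round(r,2))
E
python3 - <<'E'
from h import *
go((430,380,330,None),(460,60,330,None),(480,-130,330,None))
E
```

```text
t 1.15 p [232.3 580.2 231.3] yaw 68.18 j [-1.26  0.52 -0.04  1.6   0.02  1.02 -0.11] gap 85.6 F [ 0.4 -0.4  0.5] grip 0.0
(430, 380, 330, None) -> [-10.32  -4.5   -3.95] 0
(460, 60, 330, None) -> [-16.19 -15.93  -3.95] 0
(480, -130, 330, None) -> [-19.76 -22.69  -3.95] 0
```

Emit:
{"fn": "send_rows", "kwargs": {
  "steps": [
    [[-2,-0.8,-1],0,1],
    [[-4,-1.6,-2],0,1],
    [[-6,-2.5,-3],0,1],
    [[-8,-3.5,-4],0,1],
    [[-10,-4.5,-4],0,1],
    [[-11,-6.2,-4],0,1],
    [[-12,-8,-4],0,1],
    [[-13,-10,-4],0,1]
  ]
}}

```text
clock: 1.95
position: [434.9, 269.8, 330.8]
tool_rot: [[-0.928, 0.372, 0.001], [0.372, 0.928, 0.0], [-0.0, 0.0, -1.0]]
contact_force: [1.5, 0.2, -0.0]
finger_gap: 85.5
grasp_force: 0.0
```

```bash
python3 - <<'E'
from h import *
go((460,60,330,93),(470,-110,330,93))
E
```

```text
t 1.95 p [434.9 269.8 330.8] yaw 68.14 j [-0.73  0.24  0.08  1.77 -0.02  1.14  0.54] gap 85.5 F [ 1.5  0.2 -0. ] grip 0.0
(460, 60, 330, 93) -> [-4.06 -7.42  0.03] -4.97
(470, -110, 330, 93) -> [ -6.96 -13.58   0.03] -4.97
```

Emit:
{"fn": "send_rows", "kwargs": {
  "steps": [
    [[-1,-1.9,0],-1,1],
    [[-2,-3.7,0],-2,1],
    [[-3,-5.6,0],-3,1],
    [[-4,-7.4,0],-4,1],
    [[-5,-9.4,0],-5,1],
    [[-6,-11.4,0],-5,1],
    [[-7,-13.6,0],-5,1],
    [[-7,-13.6,0],-5,1]
  ]
}}

```text
clock: 2.75
position: [469.8, -112.3, 330.9]
tool_rot: [[-0.999, -0.053, 0.001], [-0.053, 0.999, -0.001], [-0.001, -0.001, -1.0]]
contact_force: [1.0, 0.7, -0.1]
finger_gap: 85.5
grasp_force: 0.0
```

```bash
python3 - <<'E'
from h import *
go((489,-341,150,72))
s=sense();c=capture('wrist');f=c['frame'];cv2.imwrite('pics/w1.png',f)
print(np.round(c['mount'],2),c['vfov'])
np.save('w1.npy',dict(c=c,s=s),allow_pickle=True)
E
```

```text
t 2.75 p [ 469.8 -112.3  330.9] yaw 93.03 j [-0.14  0.19  0.3   1.84 -0.06  1.12  1.8 ] gap 85.5 F [ 1.   0.7 -0.1] grip 0.0
(489, -341, 150, 72) -> [-0.28 -9.17  7.24] 4.21
[[  -0.     -0.96   -0.29   74.36]
 [   1.     -0.     -0.      0.63]
 [   0.     -0.29    0.96 -143.48]
 [   0.      0.      0.      1.  ]] 68.57298240074792
```

View pics/w1.png

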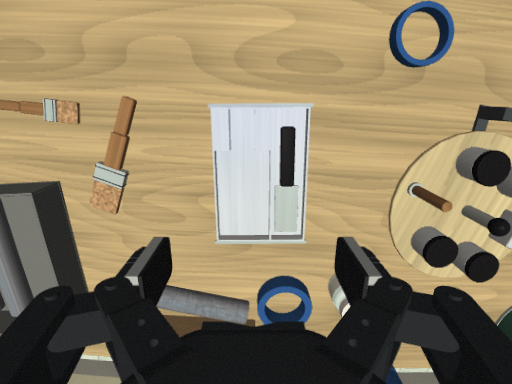

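Wrist view, with the robot side at the top:
- **Tray:** rim corners at (209,104), (312,104), (306,242) and (217,242). The slot end is at the top, with the blocks at (220,130) and about (262,120). The knife is on the right at (287,180).
- **Brush:** runs from (128,97) at the handle end to (103,210) at the bristles.
- **Peg:** top at (447,206).

```bash
python3 - <<'E'
from h import *
np.set_printoptions(precision=1,suppress=True)
D=np.load('w1.npy',allow_pickle=True).item();c,s=D['c'],D['s'];f=c['frame']
cor=np.array([world(c,p,s,z=22) for p in ((209,104),(312,104),(306,242),(217,242))]);print(cor,cor.mean(0))
print('edges',np.linalg.norm(np.diff(cor[:,:2],axis=0),axis=1))
hsv=cv2.cvtColor(f,cv2.COLOR_BGR2HSV)
H=np.zeros(f.shape[:2]);X=np.full(f.shape,np.nan)
for y in range(80,260):
    for x in range(80,330): X[y,x]=world(c,(x,y),s);H[y,x]=X[y,x,2]
def comp(m,box):
    k=np.zeros(m.shape,np.uint8);x0,y0,x1,y1=box;k[y0:y1,x0:x1]=m[y0:y1,x0:x1]
    n,l,st,ce=cv2.connectedComponentsWithStats(k);i=1+np.argmax(st[1:,4]);return np.argwhere(l==i)[:,::-1]
b=comp((H>7)&(H<30),(82,85,145,220))
for z in (16,):
    P=np.array([world(c,p,s,z=z)[:2] for p in b],np.float32);d=P-P.mean(0)
    r=cv2.minAreaRect(P);print('brush',np.array(r[0]),r[1],r[2])
    u=np.linalg.svd(d,full_matrices=False)[2][0];u*=np.sign(u[0]);print(np.degrees(np.arctan2(u[1],u[0])))
print('median z',np.median(H[b[:,1],b[:,0]]), 'bench', np.median(H[90:100,150:200]))
t=comp((H>13)&(H<30),(195,90,325,255));Q=np.array([X[y,x,:2] for x,y in t],np.float32);r=cv2.minAreaRect(Q);print('tray',np.array(r[0]),r[1],r[2],np.median([H[y,x] for x,y in t]))
E
```

```text
[[ 400.  -183.8   22. ]
 [ 391.6  -24.6   22. ]
 [ 627.8   -8.9   22. ]
 [ 636.1 -167.8   22. ]] [513.9 -96.3  22. ]
edges [159.4 236.8 159.1]
brush [ 491.3 -342.4] (55.61784362792969, 203.4055938720703) 71.97867584228516
-17.950085
median z 16.349421070142313 bench 0.9411673834881924
tray [514.3 -98.2] (240.15219116210938, 162.90953063964844) 2.967906951904297 22.59827627395228
```

```bash
python3 - <<'E'
from h import *
go((484.4,-340.5,80,72),(484.4,-340.5,60,72))
E
```

```text
t 2.8 p [ 469.7 -116.3  331. ] yaw 92.82 j [-0.14  0.19  0.3   1.84 -0.06  1.12  1.81] gap 85.7 F [-3.9 -5.9 -1.6] grip 0.0
(484.4, -340.5, 80, 72) -> [-0.14 -8.96 10.06] 4.16
(484.4, -340.5, 60, 72) -> [-0.14 -8.96 10.86] 4.16
```

Emit:
{"fn": "send_rows", "kwargs": {
  "steps": [
    [[0,-1.5,1.5],1,1],
    [[0,-3,3],2,1],
    [[0,-4.5,4.5],3,1],
    [[0,-6,6],4,1],
    [[-0.1,-7.5,7.5],4.15,1],
    [[-0.14,-8.96,9],4.15,1],
    [[-0.14,-8.96,10],4.15,1],
    [[-0.14,-8.96,10],4.15,1]
  ]
}}

```text
clock: 3.6
position: [483.7, -332.9, 76.2]
tool_rot: [[-0.953, 0.304, -0.006], [0.304, 0.953, 0.002], [0.006, 0.0, -1.0]]
contact_force: [0.1, 1.5, -0.5]
finger_gap: 85.0
grasp_force: 0.0
```

```bash
python3 - <<'E'
from h import *
s=sense();c=capture('wrist');f=c['frame'];cv2.imwrite('pics/w2.png',f)
go((484.4,-340.5,4,72))
np.save('w2.npy',dict(c=c,s=s),allow_pickle=True)
E
```

```text
t 3.65 p [ 484.9 -332.3   78.9] yaw 72.35 j [ 0.29  0.69  0.3   1.82 -0.31  0.68  2.04] gap 85.4 F [ 0.4 -0.2  1.4] grip 0.0
(484.4, -340.5, 4, 72) -> [-0.09 -0.32  2.99] 0.07
```

View pics/w2.png

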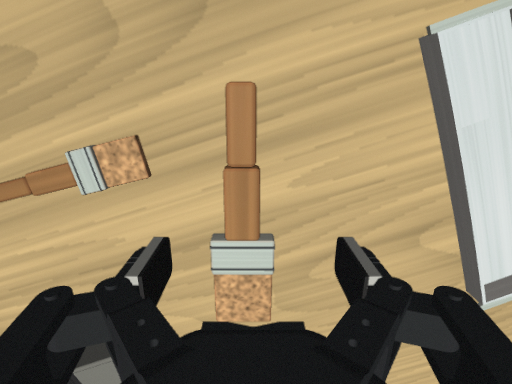

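Close view: the large brush is aligned, with its axis at column 242. The grip/neck step is at row 166 and the ferrule starts at row 236.

```bash
python3 - <<'E'
from h import *
D=np.load('w2.npy',allow_pickle=True).item();c,s=D['c'],D['s']
a,b,e=[world(c,p,s,z=16) for p in ((240.5,166),(242,236),(240.5,82))]
g=(a+b)/2;u=(b-a);print(a,b,e,'neck mid',g,np.linalg.norm(u),np.degrees(np.arctan2(*(b-e)[1::-1])))
go((g[0],g[1],4,72))
E
```

```text
[ 452.02548845 -332.07217251   16.        ] [ 506.30383276 -348.97456052   16.        ] [ 396.3433258  -313.51279949   16.        ] neck mid [ 479.1646606  -340.52336652   16.        ] 56.8491810029696 -17.87427422337216
t 3.65 p [ 484.9 -332.3   78.9] yaw 72.35 j [ 0.29  0.69  0.3   1.82 -0.31  0.68  2.04] gap 85.4 F [ 0.4 -0.2  1.4] grip 0.0
(np.float64(479.164660604657), np.float64(-340.5233665173241), 4, 72) -> [ 0.11 -0.39  2.99] 0.07
```

Emit:
{"fn": "send_rows", "kwargs": {
  "steps": [
    [[0.05,-0.37,1],0.07,1],
    [[0.05,-0.37,2],0.07,1],
    [[0.05,-0.37,2.6],0.07,1],
    [[0.05,-0.37,2.95],0.07,1],
    [[0.05,-0.37,2.95],0.07,0.7],
    [[0.05,-0.37,2.95],0.07,0.2],
    [[0.05,-0.37,2.95],0.07,0],
    [[0.05,-0.37,2.95],0.07,0]
  ]
}}

```text
clock: 4.45
position: [482.6, -340.9, 7.6]
tool_rot: [[-0.952, 0.308, 0.001], [0.308, 0.952, -0.001], [-0.001, -0.0, -1.0]]
contact_force: [-0.3, -1.1, 0.9]
finger_gap: 28.1
grasp_force: 0.0
```

Emit:
{"fn": "send_rows", "kwargs": {
  "steps": [
    [[0,0,0],0,0],
    [[0,0,0],0,0],
    [[0,0,0],0,0],
    [[0,0,0],0,0]
  ]
}}

```text
clock: 4.85
position: [482.6, -340.9, 7.9]
tool_rot: [[-0.951, 0.308, 0.001], [0.308, 0.951, -0.0], [-0.001, 0.0, -1.0]]
contact_force: [-2.4, 2.6, 11.4]
finger_gap: 26.2
grasp_force: 59.0
```

```bash
python3 - <<'E'
from h import *
go((479,-340,80,72))
E
```

```text
t 4.85 p [ 482.6 -340.9    7.9] yaw 72.07 j [ 0.34  0.8   0.25  1.83 -0.35  0.55  2.08] gap 26.2 F [-2.4  2.6 11.4] grip 59.0
(479, -340, 80, 72) -> [ 0.15 -0.01 -2.88] 0.01
```

Emit:
{"fn": "send_rows", "kwargs": {
  "steps": [
    [[0,0,-1],0,0],
    [[0,0,-2],0,0],
    [[0,0,-3],0,0],
    [[0,0,-3.2],0,0],
    [[0,0,-3.2],0,0]
  ]
}}

```text
clock: 5.35
position: [482.7, -340.8, 87.6]
tool_rot: [[-0.952, 0.308, 0.001], [0.308, 0.952, -0.001], [-0.002, -0.0, -1.0]]
contact_force: [0.0, 0.4, -1.4]
finger_gap: 25.7
grasp_force: 60.2
```

```bash
python3 - <<'E'
from h import *
go((508.5,-127,70,93.4))
E
```

```text
t 5.35 p [ 482.7 -340.8   87.6] yaw 72.09 j [ 0.3   0.68  0.31  1.82 -0.31  0.69  2.05] gap 25.7 F [ 0.   0.4 -1.4] grip 60.2
(508.5, -127, 70, 93.4) -> [1.65 8.46 0.7 ] -4.26
```

Emit:
{"fn": "send_rows", "kwargs": {
  "steps": [
    [[0.2,1.2,0],-0.6,0],
    [[0.4,2.4,0],-1.2,0],
    [[0.7,3.8,0],-1.9,0],
    [[1,5.2,0],-2.6,0],
    [[1.3,6.6,0],-3.3,0],
    [[1.5,7.7,0.3],-3.9,0],
    [[1.65,8.46,0.7],-4.26,0],
    [[1.65,8.46,0.7],-4.26,0]
  ]
}}

```text
clock: 6.15
position: [507.5, -123.9, 67.3]
tool_rot: [[-0.998, -0.063, -0.003], [-0.063, 0.998, 0.001], [0.003, 0.002, -1.0]]
contact_force: [-0.1, -0.0, -1.0]
finger_gap: 26.3
grasp_force: 60.1
```

Emit:
{"fn": "send_rows", "kwargs": {
  "steps": [
    [[0,0,0],0,0],
    [[0,0,0],0,0]
  ]
}}

```text
clock: 6.35
position: [507.8, -128.0, 69.1]
tool_rot: [[-0.998, -0.057, -0.0], [-0.057, 0.998, -0.001], [0.0, -0.001, -1.0]]
contact_force: [-0.1, -0.2, -0.9]
finger_gap: 26.0
grasp_force: 60.1
```

```bash
python3 - <<'E'
from h import *
go((508.5,-127,11.5,93.4))
s=sense();c=capture('wrist');f=c['frame'];cv2.imwrite('pics/w3.png',f)
np.save('w3.npy',dict(c=c,s=s),allow_pickle=True)
E
```

```text
t 6.35 p [ 507.8 -128.    69.1] yaw 93.27 j [-0.03  0.62  0.22  2.   -0.24  0.55  1.99] gap 26.0 F [-0.1 -0.2 -0.9] grip 60.1
(508.5, -127, 11.5, 93.4) -> [-0.03  0.04  2.3 ] -0.03
```

View pics/w3.png

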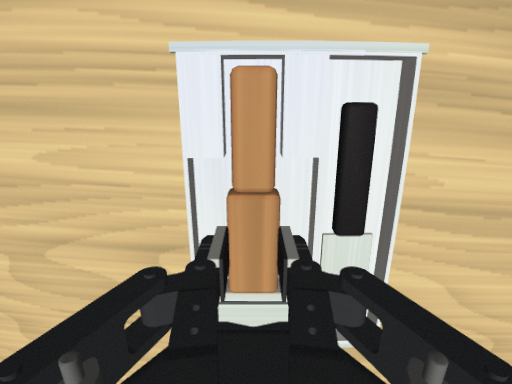

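Held brush: the handle sits at column 254, between the slot edges at 222 and 285, and its end is at row 66. The tray's end rim is at rows 44-52.

```bash
python3 - <<'E'
from h import *
np.set_printoptions(precision=1,suppress=True)
D=np.load('w3.npy',allow_pickle=True).item();c,s=D['c'],D['s']
for p in ((172,44),(427,44),(222,60),(285,60),(222,150),(283,150),(255,44)): print('rim',p,world(c,p,s,z=22),world(c,p,s))
for p in ((254,67),(254,190),(254,72)): print('brush',p,world(c,p,s,z=77),world(c,p,s))
E
```

```text
rim (172, 44) [ 400.3 -184.    22. ] [ 400.5 -183.7   23. ]
rim (427, 44) [390.  -24.2  22. ] [390.2 -24.6  22.8]
rim (222, 60) [ 408.2 -152.6   22. ] [ 407.1 -153.5   13.8]
rim (285, 60) [ 406.  -113.1   22. ] [ 406.1 -113.1   22.6]
rim (222, 150) [ 465.1 -151.    22. ] [ 465.  -150.9   22.6]
rim (283, 150) [ 462.8 -109.6   22. ] [ 462.6 -109.7   23. ]
rim (255, 44) [ 397.8 -132.4   22. ] [ 398.  -132.4   23.3]
brush (254, 67) [ 417.7 -132.1   77. ] [ 417.6 -132.1   76.4]
brush (254, 190) [ 475.4 -128.8   77. ] [ 475.2 -128.8   77.6]
brush (254, 72) [ 419.8 -131.9   77. ] [ 420.  -131.9   78.6]
```

Emit:
{"fn": "send_rows", "kwargs": {
  "steps": [
    [[0.05,0,0.6],0,0],
    [[0.05,0,1.2],0,0],
    [[0.05,0,1.7],0,0],
    [[0.05,0,2.1],0,0],
    [[0.05,0,2.25],0,0],
    [[0.05,0,2.3],0,0],
    [[0.05,0,2.3],0,0]
  ]
}}

```text
clock: 7.1
position: [506.9, -127.0, 12.0]
tool_rot: [[-0.998, -0.059, 0.0], [-0.059, 0.998, -0.0], [-0.0, -0.0, -1.0]]
contact_force: [-0.3, 0.5, -0.5]
finger_gap: 26.0
grasp_force: 60.1
```

Emit:
{"fn": "send_rows", "kwargs": {
  "steps": [
    [[0,0,0],0,0.4],
    [[0,0,0],0,0.48],
    [[0,0,0],0,0.48],
    [[0,0,0],0,0.48],
    [[0,0,0],0,0.48]
  ]
}}

```text
clock: 7.6
position: [506.9, -126.9, 11.9]
tool_rot: [[-0.998, -0.059, 0.0], [-0.059, 0.998, -0.0], [-0.0, -0.0, -1.0]]
contact_force: [-0.1, 0.1, -0.5]
finger_gap: 40.7
grasp_force: 0.0
```

Emit:
{"fn": "send_rows", "kwargs": {
  "steps": [
    [[0,0,-0.4],0,0.48],
    [[0,0,-1],0,0.48],
    [[0,0,-2],0,0.48],
    [[0,0,-4],0,0.48],
    [[0,0,-6],0,0.48],
    [[0,0,-8],0,0.48],
    [[0,0,-8],0,0.7],
    [[0,0,-8],0,0.7]
  ]
}}

```text
clock: 8.4
position: [507.2, -126.8, 213.5]
tool_rot: [[-0.998, -0.059, 0.003], [-0.059, 0.998, 0.0], [-0.003, -0.0, -1.0]]
contact_force: [-0.7, -0.0, -0.1]
finger_gap: 59.6
grasp_force: 0.0
```

```bash
python3 - <<'E'
from h import *
go((508.5,-127,11.5,93.4))
s=sense();c=capture('wrist');f=c['frame'];cv2.imwrite('pics/w4.png',f)
np.save('w4.npy',dict(c=c,s=s),allow_pickle=True)
E
```

```text
t 8.4 p [ 507.2 -126.8  213.5] yaw 93.39 j [-0.11  0.4   0.32  1.9  -0.16  0.86  1.92] gap 59.6 F [-0.7 -0.  -0.1] grip 0.0
(508.5, -127, 11.5, 93.4) -> [-0.03 -0.01  8.08] -0.0
```

View pics/w4.png

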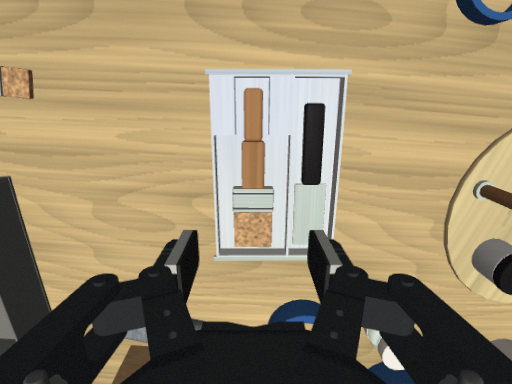

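The brush lies in its compartment with the handle in the slot, spanning rows 88-247 at column 253. Next I check the numbers and measure the peg.

```bash
python3 - <<'E'
from h import *
np.set_printoptions(precision=1,suppress=True)
D=np.load('w4.npy',allow_pickle=True).item();c,s=D['c'],D['s']
W=lambda p,z:world(c,p,s,z=z)[:2]
h,b=W((254,88.5),19),W((253,247),17);print('brush',h,b,(h+b)/2,np.linalg.norm(b-h))
r=[W(p,22) for p in ((206,71),(350,71),(335,259),(213,260))];print('rim',r,np.mean(r,0))
n=W((254,141),19);print('step(-41)',n,'ferrule back(+18)',W((253,187),19),'ferrule front(+50)',W((253,211),19))
print('block front (-47)',W((228,135),22),'inner',W((253,78),22))
go((470,60,260,None))
E
```

```text
brush [ 417.  -130.4] [ 619.  -119.8] [ 518.  -125.1] 202.29019257785998
rim [array([ 401.5, -184.8]), array([391.6, -24.5]), array([628.4,  -7.7]), array([ 639.2, -172.9])] [515.2 -97.5]
step(-41) [ 476.6 -126.9] ferrule back(+18) [ 533.9 -124.7] ferrule front(+50) [ 566.1 -122.9]
block front (-47) [ 470.9 -157.9] inner [ 406.  -132.2]
t 8.45 p [ 506.6 -126.7  212.2] yaw 93.39 j [-0.1  0.4  0.3  1.9 -0.2  0.9  1.9] gap 60.3 F [-0.2  0.7 -0.8] grip 0.0
(470, 60, 260, None) -> [ 1.   7.5 -1.9] 0
```

Emit:
{"fn": "send_rows", "kwargs": {
  "steps": [
    [[0,1,-0.6],1.6,0.8],
    [[0.3,2.3,-1.3],3.2,0.8],
    [[0.6,3.6,-2],4.8,0.8],
    [[0.9,4.9,-2.6],6.4,0.8],
    [[1.2,6.2,-3],8,0.8],
    [[1.2,7.5,-3],9.6,0.8],
    [[1.2,8.5,-3],11.2,0.8],
    [[1.2,9,-3],12.8,0.8]
  ]
}}

```text
clock: 9.25
position: [462.7, 98.3, 285.9]
tool_rot: [[-0.487, 0.873, -0.002], [0.873, 0.487, -0.001], [0.0, -0.002, -1.0]]
contact_force: [0.1, -1.0, -0.9]
finger_gap: 68.1
grasp_force: 0.0
```

Emit:
{"fn": "send_rows", "kwargs": {
  "steps": [
    [[0,0,0],1.7,0.8],
    [[0,0,0],3.4,0.8],
    [[0,0,0],5.1,0.8],
    [[0,0,0],6.8,0.8],
    [[0,0,0],8.5,0.8],
    [[0,0,0],9.7,0.8],
    [[0,0,0],9.7,0.8],
    [[0,0,0],9.7,0.8]
  ]
}}

```text
clock: 10.05
position: [463.2, 95.9, 286.2]
tool_rot: [[0.324, 0.946, -0.001], [0.946, -0.324, -0.001], [-0.001, -0.001, -1.0]]
contact_force: [-0.0, 0.2, 0.1]
finger_gap: 68.5
grasp_force: 0.0
```

```bash
python3 - <<'E'
from h import *
go((512,153,180,-19))
s=sense();c=capture('wrist');f=c['frame'];cv2.imwrite('pics/w5.png',f)
np.save('w5.npy',dict(c=c,s=s),allow_pickle=True)
E
```

```text
t 10.05 p [463.2  95.9 286.2] yaw -18.92 j [-0.86  0.25  0.64  1.94 -0.18  1.01 -0.46] gap 68.5 F [-0.   0.2  0.1] grip 0.0
(512, 153, 180, -19) -> [2.8  1.11 4.24] 0.02
```

View pics/w5.png

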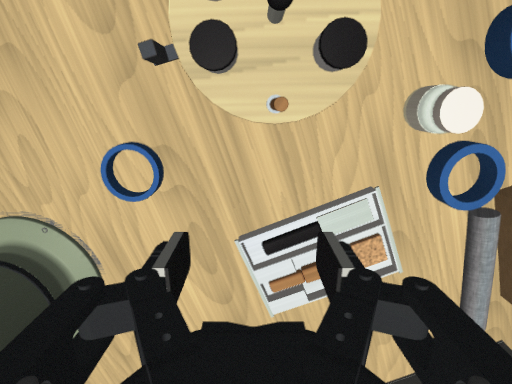

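The peg's top is at (281,103), the post's top at about (150,52), and the disc rim's lowest point at (272,123).

```bash
python3 - <<'E'
from h import *
from scipy.optimize import least_squares
np.set_printoptions(precision=1,suppress=True)
D=np.load('w5.npy',allow_pickle=True).item();c,s=D['c'],D['s'];f=c['frame']
print('peg',world(c,(281,103),s,z=121),world(c,(281,103),s))
print('post',world(c,(149,51),s,z=56),world(c,(149,51),s))
X=np.array([[world(c,(x,y),s) for x in range(130,400)] for y in range(0,135)])
H=X[...,2]
m=((H>28)&(H<44)).astype(np.uint8); n,l,st,_=cv2.connectedComponentsWithStats(m);k=l==1+np.argmax(st[1:,4])
# rim: lowest pixel per column
pts=np.array([world(c,(130+x,np.where(k[:,x])[0].max()+.5),s,z=36)[:2] for x in range(270) if k[:,x].sum()>3])
q=least_squares(lambda q:np.hypot(*(pts-q).T)-135,(545,257),loss='soft_l1');print('axis fit R135',q.x,np.abs(q.fun).mean(),len(pts))
mp=((H>50)&(H<62));mp[:,60:]=0;print('post px mean',X[mp].mean(0),mp.sum())
mm=(H>112)&(H<128);mm[:90]=0;print('peg mean',X[mm].mean(0),mm.sum())
E
```

```text
peg [514.9 157.1 121. ] [514.9 157.1 121.4]
post [386.6 267.4  56. ] [386.7 267.4  56.1]
axis fit R135 [548.  260.3] 0.4937950027149288 213
post px mean [386.  270.5  55.9] 294
peg mean [513.7 156.8 121.1] 173
```

```bash
python3 - <<'E'
from h import *
go((514.3,157,140,-18.5),(514.3,157,82,-18.5))
E
```

```text
t 10.1 p [463.4  95.9 286.4] yaw -18.93 j [-0.86  0.25  0.64  1.94 -0.18  1.01 -0.46] gap 68.1 F [ 0.8  0.3 -0.1] grip 0.0
(514.3, 157, 140, -18.5) -> [2.98 1.14 5.85] -0.09
(514.3, 157, 82, -18.5) -> [2.98 1.14 8.17] -0.09
```

Emit:
{"fn": "send_rows", "kwargs": {
  "steps": [
    [[0.8,0.3,1],0,0.8],
    [[1.8,0.7,2.3],0,0.8],
    [[2.98,1.14,3.6],0,0.8],
    [[2.98,1.14,4.6],0,0.8],
    [[2.98,1.14,5.5],0,0.8],
    [[2.98,1.14,5.5],0,0.8]
  ]
}}

```text
clock: 10.7
position: [513.5, 156.5, 146.8]
tool_rot: [[0.326, 0.945, -0.004], [0.945, -0.326, -0.002], [-0.003, -0.003, -1.0]]
contact_force: [0.2, 0.1, 0.8]
finger_gap: 68.5
grasp_force: 0.0
```

```bash
python3 - <<'E'
from h import *
np.set_printoptions(precision=1,suppress=True)
go((514.3,157,82,-18.5))
s=sense();c=capture('wrist')
X=np.array([[world(c,(x,y),s) for x in range(180,340)] for y in range(60,260)]);H=X[...,2]
m=(H>114)&(H<128)&(np.hypot(X[...,0]-514,X[...,1]-157)<25);print(X[m].mean(0),m.sum())
E
```

```text
t 10.7 p [513.5 156.5 146.8] yaw -19.01 j [-0.8  0.6  0.5  1.9 -0.4  0.8 -0.4] gap 68.5 F [0.2 0.1 0.8] grip 0.0
(514.3, 157, 82, -18.5) -> [0.  0.  2.6] -0.1
[514.4 158.2 120.9] 490
```

Emit:
{"fn": "send_rows", "kwargs": {
  "steps": [
    [[0.04,0,0.8],0,0.8],
    [[0.04,0,1.6],0,0.8],
    [[0.04,0,2.4],0,0.8],
    [[0.04,0,2.65],0,0.8],
    [[0.04,0,2.65],0,0.5],
    [[0.04,0,2.65],0,0.2],
    [[0.04,0,2.65],0,0],
    [[0.04,0,2.65],0,0]
  ]
}}

```text
clock: 11.55
position: [515.8, 158.2, 84.1]
tool_rot: [[0.327, 0.945, 0.001], [0.945, -0.327, 0.001], [0.001, 0.001, -1.0]]
contact_force: [-1.1, -1.5, 11.2]
finger_gap: 15.0
grasp_force: 58.2
```

Emit:
{"fn": "send_rows", "kwargs": {
  "steps": [
    [[0,0,0],0,0],
    [[0,0,0],0,0],
    [[0,0,0],0,0],
    [[0,0,0],0,0]
  ]
}}

```text
clock: 11.95
position: [515.8, 158.1, 84.1]
tool_rot: [[0.327, 0.945, 0.001], [0.945, -0.327, 0.001], [0.001, 0.001, -1.0]]
contact_force: [-1.7, -0.5, 11.1]
finger_gap: 14.7
grasp_force: 58.3
```

```bash
cat >> h.py <<'E'
def arc(axis,r,a0,angs,toff):
    """tool units for tracking the peg: angs peg angles deg; yaw = ang+toff"""
    s=sense(); R=np.array(s['tool_rot']); p=np.array(s['position'])
    for a in angs:
        q=np.array([axis[0]+r*np.cos(np.radians(a)),axis[1]+r*np.sin(np.radians(a)),p[2]])
        print(round(a,1),(R.T@(q-p)/25).round(2),round(-(a-a0)/5,2))
E
python3 - <<'E'
from h import *
go((514.3,157,82,-18.5))
p=sense()['position'];ax=np.array([548,260.3]);v=np.array(p[:2])-ax;r=np.hypot(*v);a=np.degrees(np.arctan2(v[1],v[0]));print(r,a)
arc(ax,r,a,a+6*np.arange(1,9),0)
E
```

```text
t 11.95 p [515.8 158.1  84.1] yaw -19.12 j [-0.72  0.65  0.44  1.96 -0.45  0.63 -0.32] gap 14.7 F [-1.7 -0.5 11.1] grip 58.3
(514.3, 157, 82, -18.5) -> [-0.06 -0.04  0.08] -0.12
107.10512450621576 -107.48752938547193
-101.5 [0.04 0.45 0.  ] -1.2
-95.5 [0.12 0.89 0.  ] -2.4
-89.5 [0.25 1.32 0.  ] -3.6
-83.5 [0.42 1.73 0.  ] -4.8
-77.5 [0.63 2.12 0.  ] -6.0
-71.5 [0.89 2.49 0.  ] -7.2
-65.5 [1.18 2.83 0.  ] -8.4
-59.5 [1.51 3.14 0.  ] -9.6
```

Emit:
{"fn": "send_rows", "kwargs": {
  "steps": [
    [[0.04,0.45,0],-1.2,0],
    [[0.12,0.89,0],-2.4,0],
    [[0.25,1.32,0],-3.6,0],
    [[0.42,1.73,0],-4.8,0],
    [[0.63,2.12,0],-6,0],
    [[0.89,2.49,0],-7.2,0],
    [[1.18,2.83,0],-8.4,0],
    [[1.51,3.14,0],-9.6,0]
  ]
}}

```text
clock: 12.75
position: [602.4, 168.2, 84.2]
tool_rot: [[-0.487, 0.873, 0.001], [0.873, 0.487, 0.0], [-0.0, 0.001, -1.0]]
contact_force: [-4.3, 2.3, 8.9]
finger_gap: 14.5
grasp_force: 58.8
```

```bash
python3 - <<'E'
from h import *
go((548,260.3,84,0))
p=sense()['position'];ax=np.array([548,260.3]);v=np.array(p[:2])-ax;r=np.hypot(*v);a=np.degrees(np.arctan2(v[1],v[0]));print(r,a)
arc(ax,107.5,a,a+6*np.arange(1,9),0)
E
```

```text
t 12.75 p [602.4 168.2  84.2] yaw 29.14 j [-0.51  0.72  0.22  1.72 -0.21  0.73  0.32] gap 14.5 F [-4.3  2.3  8.9] grip 58.8
(548, 260.3, 84, 0) -> [ 4.28 -0.11  0.01] 5.83
106.93221137209622 -59.42515630527423
-53.4 [0.01 0.45 0.  ] -1.2
-47.4 [0.09 0.89 0.  ] -2.4
-41.4 [0.22 1.32 0.  ] -3.6
-35.4 [0.39 1.74 0.  ] -4.8
-29.4 [0.61 2.14 0.  ] -6.0
-23.4 [0.86 2.51 0.  ] -7.2
-17.4 [1.15 2.85 0.  ] -8.4
-11.4 [1.48 3.16 0.  ] -9.6
```

Emit:
{"fn": "send_rows", "kwargs": {
  "steps": [
    [[0.03,0.45,0],-1.2,0],
    [[0.11,0.89,0],-2.4,0],
    [[0.23,1.32,0],-3.6,0],
    [[0.41,1.73,0],-4.8,0],
    [[0.62,2.13,0],-6,0],
    [[0.88,2.5,0],-7.2,0],
    [[1.17,2.84,0],-8.4,0],
    [[1.51,3.14,0],-9.6,0]
  ]
}}

```text
clock: 13.55
position: [651.9, 239.4, 84.2]
tool_rot: [[-0.975, 0.222, -0.001], [0.222, 0.975, -0.0], [0.001, -0.001, -1.0]]
contact_force: [-10.4, -2.3, 12.7]
finger_gap: 14.6
grasp_force: 59.3
```

```bash
python3 - <<'E'
from h import *
np.set_printoptions(precision=1,suppress=True)
go((548,260.3,84,0))
p=sense()['position'];ax=np.array([548,260.3]);v=np.array(p[:2])-ax;r=np.hypot(*v);a=np.degrees(np.arctan2(v[1],v[0]));print(r,a)
arc(ax,107.5,a,[-8,-5,-4],0)
s=sense()
for n in ('top','scene'):
    c=capture(n);cv2.imwrite(f'pics/{n}6.png',c['frame'])
    P=[]
    X=np.full(c['frame'].shape,np.nan)
    for y in range(100,320):
        for x in (range(100,220) if n=='top' else range(320,460)): X[y,x]=world(c,(x,y))
    H=X[...,2]; w=(cv2.cvtColor(c['frame'],cv2.COLOR_BGR2HSV)[...,1]<70)&(c['frame'].min(2)>110)
    m=(H>70)&(H<84)&w&(np.hypot(X[...,0]-463,X[...,1]-267)<60); print(n,'tin',X[m].mean(0),m.sum())
    m=(H>48)&(H<62)&(np.hypot(X[...,0]-386,X[...,1]-271)<22); print('post',X[m].mean(0) if m.any() else 0,m.sum())
    m=(H>104)&(H<125)&(np.hypot(X[...,0]-548,X[...,1]-260)<20); print('knob',X[m].mean(0) if m.any() else 0,m.sum())
E
```

```text
t 13.55 p [651.9 239.4  84.2] yaw 77.14 j [-0.4  0.8  0.   1.5 -0.   0.8  0.9] gap 14.6 F [-10.4  -2.3  12.7] grip 59.3
(548, 260.3, 84, 0) -> [ 4.2 -0.1  0. ] 15.43
106.00152118128449 -11.376672308095205
-8 [-0.1  0.2 -0. ] -0.68
-5 [-0.   0.5 -0. ] -1.28
-4 [-0.   0.6 -0. ] -1.48
top tin [nan nan nan] 0
post 0 0
knob 0 0
scene tin [473.6 290.2  77.1] 109
post [390.3 273.5  54.7] 32
knob 0 0<stdin>:14: RuntimeWarning: Mean of empty slice.
  ret = um.true_divide(
```

Emit:
{"fn": "send_rows", "kwargs": {
  "steps": [
    [[-0.03,0.27,0],-0.7,0],
    [[-0.04,0.54,0],-1.38,0],
    [[-0.04,0.54,0],-1.38,0],
    [[-0.04,0.54,0],-1.38,0],
    [[-0.04,0.54,0],-1.38,0],
    [[-0.04,0.54,0],-1.38,0]
  ]
}}

```text
clock: 14.25
position: [653.6, 252.8, 84.1]
tool_rot: [[-0.994, 0.107, -0.005], [0.107, 0.994, -0.0], [0.005, -0.001, -1.0]]
contact_force: [-25.6, -2.2, 21.8]
finger_gap: 14.3
grasp_force: 60.9
```

```bash
python3 - <<'E'
from h import *
np.set_printoptions(precision=1,suppress=True)
go((548,260.3,84,0))
p=sense()['position'];ax=np.array([548,260.3]);v=np.array(p[:2])-ax;print(np.hypot(*v),np.degrees(np.arctan2(v[1],v[0])))
c=capture('scene');
a=cv2.resize(c['frame'][170:290,300:460],(800,600),interpolation=cv2.INTER_CUBIC);cv2.imwrite('pics/s7.png',a)
np.save('s7.npy',dict(c=c),allow_pickle=True)
E
```

```text
t 14.25 p [653.6 252.8  84.1] yaw 83.87 j [-0.4  0.8 -0.   1.5  0.   0.9  1. ] gap 14.3 F [-25.6  -2.2  21.8] grip 60.9
(548, 260.3, 84, 0) -> [ 4.2 -0.1  0. ] 16.77
105.87567237653313 -4.062020965386753
```

View pics/s7.png

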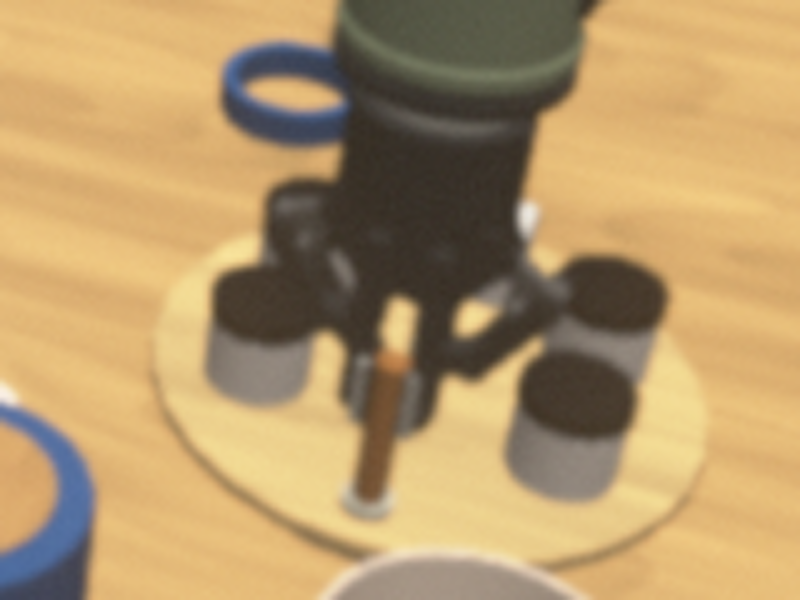

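Scene view: the fingers hold the peg at (390,380), and the tin is hidden behind the gripper. I ease the radial pull and look with the wrist camera, which faces the tin.

Emit:
{"fn": "send_rows", "kwargs": {
  "steps": [
    [[0.06,0,0],0,0],
    [[0.06,0,0],0,0],
    [[0.06,0,0],0,0],
    [[0.06,0,0],0,0]
  ]
}}

```text
clock: 14.7
position: [653.5, 252.5, 84.1]
tool_rot: [[-0.994, 0.107, -0.002], [0.107, 0.994, -0.0], [0.002, -0.0, -1.0]]
contact_force: [-13.8, -1.0, 14.7]
finger_gap: 14.6
grasp_force: 59.9
```

```bash
python3 - <<'E'
from h import *
np.set_printoptions(precision=1,suppress=True)
go((548,260.3,84,0))
s=sense();c=capture('wrist');f=c['frame'];cv2.imwrite('pics/w8.png',f)
X=np.array([[world(c,(x,y),s) for x in range(512)] for y in range(0,250)]);H=X[...,2];F=f[:250].astype(int)
def mean(n,m): print(n,X[m].mean(0) if m.any() else None,m.sum())
near=lambda p,r:np.hypot(X[...,0]-p[0],X[...,1]-p[1])<r
mean('post',(H>50)&(H<60)&near((386,271),25))
mean('knob',(H>108)&(H<125)&near((547,260),22))
mean('tin',(H>72)&(H<82)&near((463,267),45)); mean('tin cap',(H>84)&(H<92)&near((463,267),45))
mean('peg',(H>114)&(H<126)&near((654,252),25))
E
```

```text
t 14.7 p [653.5 252.5  84.1] yaw 83.83 j [-0.4  0.8 -0.   1.5  0.   0.9  1. ] gap 14.6 F [-13.8  -1.   14.7] grip 59.9
(548, 260.3, 84, 0) -> [ 4.2 -0.1  0. ] 16.77
post None 0
knob [551.6 259.3 114.8] 3310
tin None 0
tin cap None 0
peg [642.2 254.8 114.4] 24
```

View pics/w8.png

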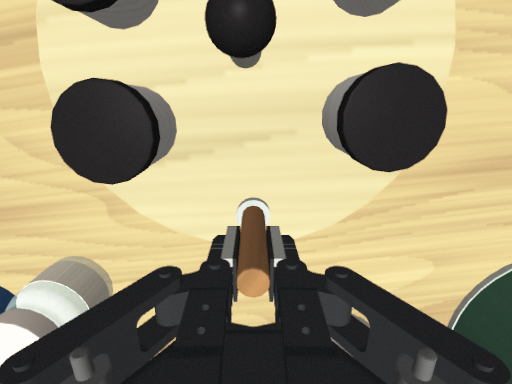

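Wrist view: the knob is at (240,18) and the peg is gripped at (253,250). The peg bearing is -3.9° against about -4.2° for the post line, well inside the 6.7° that 10 mm allows. Handing in.

```bash
python3 -c "
from h import *
go((653.5,252.5,84,None)); print(job_done())"
```

```text
t 14.75 p [653.6 252.4  84.2] yaw 83.83 j [-0.44  0.8  -0.03  1.48  0.02  0.86  0.99] gap 14.8 F [-13.4  -0.2  15.8] grip 59.9
(653.5, 252.5, 84, None) -> [0.   0.   0.01] 0
the job is handed in; nothing more can be done
None
```

I handed the job in at 14.8 s with no verdict returned: the brush is released in the tray slot, and the gripper holds the caddy still with its tin measured (from the peg opposite, the tin being hidden) within about 2 mm of the front-post line.

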